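# Seat the sample turntable on its drive pin

### The arm

A 6-joint arm with a two-finger parallel gripper is mounted at the origin on the work surface. World frame = base frame: x ahead of the robot, y to its left, z up, the work surface at z = 0. Lengths are in m, angles in rad, forces in N, time in s.
With the tool pointing down it reaches from about 0.35 to 0.85 m from the base axis. Payload 8.1 kg.
Tool frame: the origin (TCP) lies at the very end of the fingers, on their centre line; the grasp point (between the pads) lies 19 mm behind it; z points along the fingers, x is the direction in which the jaws open and shut, and the axes are right-handed (so a half turn about z gives the same grasp; the last joint's range is limited). The gripper opens to 93 mm and grips with 3 to 60 N. Pads are 15 mm wide; open, the fingers measure 128 mm over their backs; the gripper's body (75 mm by 188 mm) begins 65 mm behind the grasp point.
Start: joints at [-1.401, 0.13, 1.488, -0, 1.523, -0.085], TCP at [0.151, -0.581, 0.219] pointing down, gripper open.
Joint ranges: [-2.96, 2.96], [-0.89, 2.26], [0.02, 2.5], [-1.34, 4.48], [0, 2.73], [-2.66, 2.66]. Speed limits (rad/s): [2.39, 2.39, 2.79, 3.14, 3.14, 3.14].

### API

Orientations are given as a unit quaternion [x, y, z, w].
In Python, from plant import arm gives the robot as it stands.
- The arm moves only by the tool move_arm, never from a script. Its argument "targets" is text: rows parted by semicolons, each of 6 numbers parted by spaces: the shift along the tool's x, y, z in cm, then the turn, a rotation vector about the tool's x, y, z in degrees. In form: dx dy dz wx wy wz; .... A call has 1 to 10 rows; each row is the pose to reach, as a shift and turn from the pose measured when the call began, along the tool's axes at that moment; what a row does not reach only later rows make up. A row lasts 1/12 s, in which the tool goes at most 41.7 mm and 7.16 degrees, less where a joint would pass 70% of its speed; a pose out of reach is approached as far as the arm can. A call with a gripper value outside its range is refused whole. "jaw" is the opening, from -1 (shut) to 1 (fully open), set as the call begins (left out, the last holds). The fingers move at their own pace and stop on an object; the grip force is fixed at half the most. Time passes only in rows, so rows that repeat a pose let the fingers close. It gives the time, the measured TCP pose, the force and the opening at its end, in the units of the state.
- arm.get_state(): the state, without advancing time (a new reading comes with each control period).
- arm.grab_frame(name): name is "scene" or "top" or "wrist"; returns the picture (384x512x3 uint8, blue, green, red); there is no depth.
- arm.calibration(name): a dict with "K" (3x3 intrinsics, pixels), "R" (3x3) and "t" (3): a world point X has camera coordinates R X + t; the wrist camera has in their place "hand_eye" (4x4, takes a point from camera to tool coordinates, whose origin is the TCP and whose axes are the tool frame's). Camera axes: x right, y down, z forward; pixel columns grow to the right and rows downward; lengths in m; the calibration is good to about 2 mm. The wrist camera is an equidistant fisheye: a pixel r from the principal point sees the ray r / f radians off the axis. A picture is of the moment at which its call begins: read the wrist's pose just before it. calibration takes no time and is no camera call.
- arm.close_job(): hands the job in, once; it reports no verdict.
The state is a dict: "t": time; "joint_positions": joint angles; "dq": joint speeds; "effort": joint torques, N m; "ee_pos": TCP position; "tool_rot": TCP orientation; "force": force on the tool from outside, world axes, zero at the start; "moment": the same for the moment, N m; "opening": finger opening in m.
Only numpy, scipy, OpenCV 4.12 (cv2) and the standard library are available. Lean on these libraries where they do the work, as an engineer would, in place of code of your own. Each camera call takes 0.05 s, during which the arm holds its last target. There are 200 camera calls.

### The job

The empty sample turntable of the sample changer sits too high because its rim notch is not over the drive pin. With a fingertip against its upright finger post, turn the turntable until the notch is in line with the pin, then press down on the hub cap until the turntable is fully home on the pin, and take the hand away. Only push and press: do not pinch the finger post or pull the turntable upward, and leave the bottle, beaker and vial standing where they are.

Things in the scene. Friction and masses are not known exactly. Their poses are not given: they have to be found in the camera images.
- changer: The fixed sample changer: a white box 200 x 200 mm and 45 mm high (its flat top is the deck), with the grey turntable on top. Origin at the centre of its underside, on the turntable's vertical axis; z up; its x axis points to the drive pin. The box is found at different places and yaws.
- pin (a point): The drive pin: a plain steel round bar 8 mm thick that lies level at the edge of the deck and points inward at the turntable's axis, carried by a small steel post (12 mm radial x 18 mm wide, 22 mm high) just outside the turntable's rim. This point is on top of the bar, 12 mm above the deck, 68 mm from the axis. At the start the bar's end lies hidden under the rim and only its post shows.
- notch (a point): The middle of the notch in the turntable's rim, level with the turntable's upper face, 68 mm from the axis. The notch is open at the rim, 12 mm wide (2 mm spare on each side of the pin) and 16 mm deep in the radial direction, cut through the full thickness. The round pin guides the notch in when it is up to about 3 mm off.
- finger_post: The finger post: an upright plain steel cylinder 14 mm in diameter that stands 30 mm above the turntable's upper face, 52 mm from the axis, exactly opposite the notch. Origin at the centre of its foot. Push it sideways, along a circle about the axis, to turn the turntable; it must not be pinched between the fingers.
- hub_top (a point): The centre of the flat top of the hub cap, on the turntable's axis: a steel disc 32 mm in diameter, 14 mm above the turntable's upper face. Press here, straight down. 81 mm above the table at the start, 70 mm when fully home.
- tray (a joint): Turn of the turntable about its vertical axis, rad, positive anticlockwise from above, relative to the box; it turns endlessly. 0 (or any whole turn) is the notch in line with the pin. It starts at least 0.7 rad away either way. The turntable is a grey disc 152 mm in diameter and 8 mm thick, with seven flat vial places that do not stand up; it turns stiffly (about 0.7 N at the finger post) and stays where it is left.
- tray_press (a joint): How far the turntable has been pressed down, m: 0 at the start (underside 14 mm above the deck, 2 mm clear of the pin), 0.011 fully home (underside 3 mm above the deck, pin inside the notch). Off the notch the pin stops it at 0.002 to 0.004. A snug bore holds it at any height: pressing it down takes about 2 to 5 N, and it stays where it is left; negative if it is pulled up.
- reagent_bottle: Amber glass bottle, 64 mm in diameter, 150 mm high, beside the changer on its left; origin at the centre of its underside. To be left alone.
- beaker: Glass beaker, 68 mm wide at the rim, 85 mm high, beside the changer on its right; origin at the centre of its underside. To be left alone.
- vial: Small capped glass vial, 28 mm in diameter, 55 mm high, in front of the changer on the robot's side; origin at the centre of its underside. To be left alone.

How it is judged:
By the outcome, as a careful person would: the job done as asked, in the order asked, and still so for the second after the job is handed in, with the robot touching nothing.
It also fails if it takes over 45 s, if anything falls off the work surface, if the arm or the gripper's body presses on something with over 40 N, if the wrist force passes 120 N, or if a joint passes its speed limit or range.

## Working session

There is one attempt and no reset: what is moved stays moved. The work goes in short steps, Python scripts to look and compute and a tool call to move; the robot and the scene stay as the last step left them, time stands still between calls to the robot, and variables do not carry over. Pictures are saved under pics/ and viewed, about 8 in all and at most 12, crops included, and the job is handed in when it is done.

Besides the shell and the picture viewer there is one more tool, called after "Emit:" as a command line: name --argument value ..., lists and objects as JSON in quotes. move_arm: Moves the arm, as the interface text tells. Its arguments: {"type":"object","properties":{"targets":{"type":"string"},"jaw":{"type":"number"}},"required":["targets"]}

```bash
mkdir -p pics; ls; python3 - <<'E'
from plant import arm
import cv2
print(arm.get_state())
for n in("top","scene"):
    c=arm.calibration(n);print(n,c)
    cv2.imwrite(f"pics/{n}0.png",arm.grab_frame(n))
print(arm.calibration("wrist"))
a=cv2.imread("pics/top0.png");
cv2.imwrite("pics/top0b.png",cv2.resize(a,(800,600),interpolation=cv2.INTER_CUBIC))
E
```

```text
pics
{'t': 0.0, 'joint_positions': array([-1.40139990e+00,  1.31122673e-01,  1.48929624e+00, -3.06116569e-05,
        1.52300617e+00, -8.53787264e-02]), 'dq': array([-0.00123319,  0.00085415,  0.00145193,  0.0013844 ,  0.0008917 ,
        0.00076224]), 'effort': array([-8.16250249e-04, -5.59844685e+01, -4.91764319e+01,  7.67007843e-02,
        3.53696581e-02, -1.50082792e-04]), 'ee_pos': array([ 0.15114134, -0.58005238,  0.21760114]), 'tool_rot': array([ 7.91210535e-01, -6.11543171e-01, -6.84843437e-04, -6.08826717e-04]), 'force': array([ 0.06569461, -0.18001225, -0.26661508]), 'moment': array([ 2.06083821e-02, -7.25757768e-05,  3.87139799e-02]), 'opening': 0.09263644840101444}
top {'K': array([[410.56257248,   0.        , 257.53026296],
       [  0.        , 410.56257248, 184.92829111],
       [  0.        ,   0.        ,   1.        ]]), 'R': array([[ 0.01519055, -0.99955443, -0.02569398],
       [-0.9850693 , -0.01055333, -0.17183453],
       [ 0.17148681,  0.02792061, -0.9847907 ]]), 't': array([0.02902614, 0.53816568, 0.85611776])}
scene {'K': array([[350.88333089,   0.        , 255.06495301],
       [  0.        , 350.88333089, 189.50183403],
       [  0.        ,   0.        ,   1.        ]]), 'R': array([[-0.81439008,  0.58031146,  0.00272163],
       [ 0.45354899,  0.63940751, -0.62084728],
       [-0.36202503, -0.50437747, -0.78392681]]), 't': array([ 0.42563126, -0.22378616,  0.9944988 ])}
{'K': array([[297.31863964,   0.        , 256.4815282 ],
       [  0.        , 297.31863964, 190.62089885],
       [  0.        ,   0.        ,   1.        ]]), 'hand_eye': array([[ 9.99999067e-01,  5.13060663e-04,  1.26572923e-03,
        -4.53221110e-04],
       [-8.20570043e-04,  9.66540573e-01,  2.56512469e-01,
        -7.20652021e-02],
       [-1.09177220e-03, -2.56513268e-01,  9.66540093e-01,
        -1.65852038e-01],
       [ 0.00000000e+00,  0.00000000e+00,  0.00000000e+00,
         1.00000000e+00]])}
```

View pics/top0b.png

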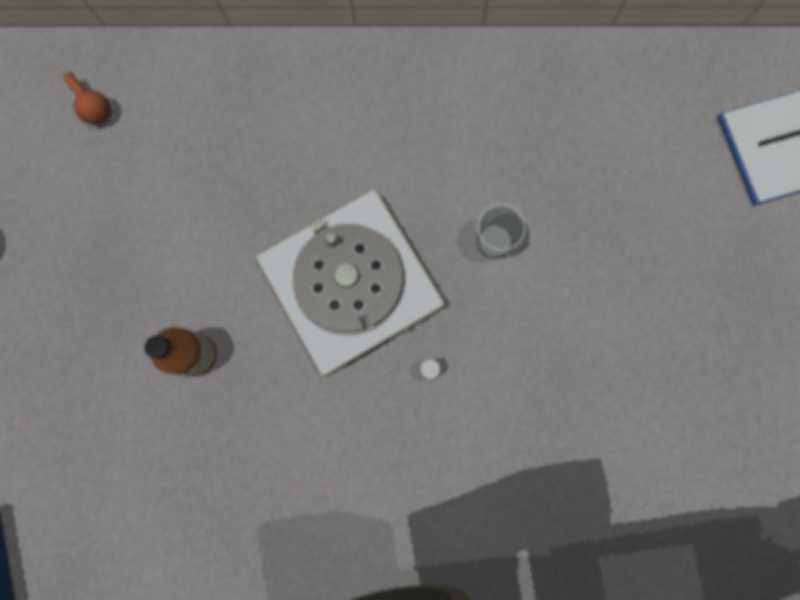

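View pics/scene0.png

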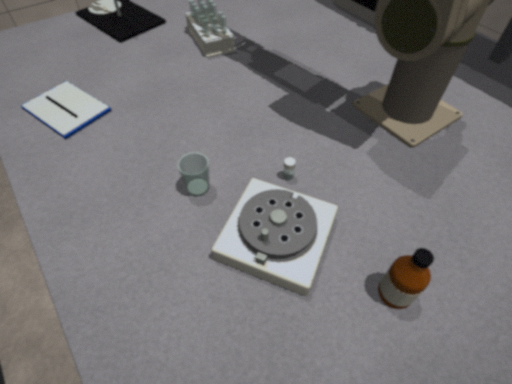

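The top view shows the hub at about (346,274) in 800 px coordinates. The pin post is at (320,228), the finger post top at (332,236) and the notch at (363,322), so the turntable needs almost half a turn. I'll enlarge a crop next.

```bash
python3 - <<'E'
import cv2
a=cv2.imread("pics/top0.png")[115:245,155:295]
cv2.imwrite("pics/crop0.png",cv2.resize(a,None,fx=4.5,fy=4.5,interpolation=cv2.INTER_CUBIC))
E
cat > h.py <<'E'
import numpy as np, cv2
from plant import arm
from scipy.spatial.transform import Rotation as R
C=arm.calibration("top")
def w(u,v,z):
    "top pixel -> world on plane z"
    d=C["R"].T@np.linalg.solve(C["K"],[u,v,1]); c=-C["R"].T@C["t"]
    return c+d*(z-c[2])/d[2]
E
```

```text
(no output)
```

View pics/crop0.png

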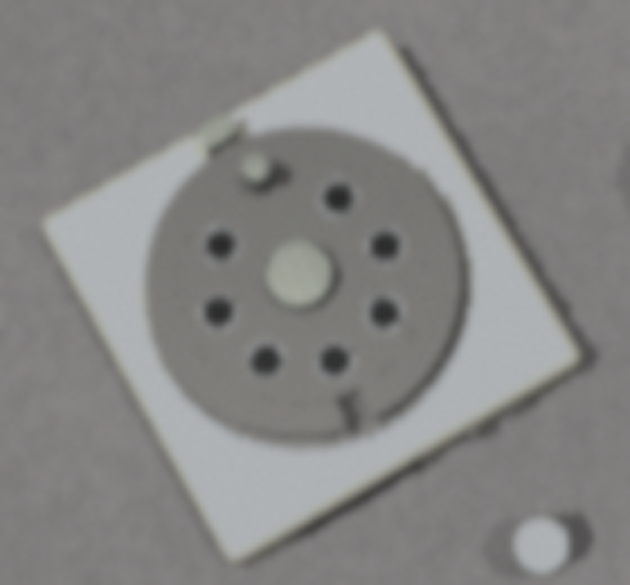

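The crop shows the hub at (298,274), finger post top (255,167), notch (348,410), pin post (220,133), vial cap (541,545) and box corners (378,28), (583,357), (235,562), (43,220).

```bash
cat > g.py <<'E'
from h import *
f=lambda x,y,z:w((x+.5)/4.5-.5+155,(y+.5)/4.5-.5+115,z)
cs=np.array([f(x,y,.045) for x,y in((378,28),(583,357),(235,562),(43,220))])
P=dict(hub=f(298,274,.081),disc=f(307,286,.067),box=cs.mean(0),fp=f(255,167,.097),notch=f(348,410,.067),pin=f(220,133,.067),vial=f(541,545,.055),
 beaker=w(502/1.5625,228/1.5625,.085),bottle=w(157/1.5625,346/1.5625,.15))
E
python3 - <<'E'
from g import *
for k,v in P.items():
    d=v-P["hub"]; print(k,v.round(4),"r",np.hypot(*d[:2]).round(4),"ang",np.degrees(np.arctan2(d[1],d[0])).round(1))
e=np.roll(cs,-1,0)-cs
print(np.degrees(np.arctan2(e[:,1],e[:,0])),np.linalg.norm(e,axis=1))
s=arm.get_state();print(R.from_quat(s["tool_rot"]).as_matrix().round(3))
E
```

```text
hub [0.5514 0.1135 0.081 ] r 0.0 ang 0.0
disc [0.5483 0.1107 0.067 ] r 0.0042 ang -137.3
box [0.5514 0.1121 0.045 ] r 0.0014 ang -88.0
fp [0.5992 0.1334 0.097 ] r 0.0518 ang 22.6
notch [0.4886 0.0894 0.067 ] r 0.0672 ang -159.0
pin [0.6238 0.1555 0.067 ] r 0.0838 ang 30.1
vial [ 0.4269 -0.0028  0.055 ] r 0.1704 ang -137.0
beaker [ 0.617  -0.0998  0.085 ] r 0.2231 ang -72.9
bottle [0.4449 0.3358 0.15  ] r 0.2465 ang 115.6
[-148.04837148  121.35451166   31.35968036  -58.53522427] [0.19633735 0.19497681 0.19595536 0.19294872]
[[ 0.252 -0.968 -0.   ]
 [-0.968 -0.252  0.002]
 [-0.002 -0.    -1.   ]]
```

```bash
cat > to.py <<'E'
import sys
from h import *
A=np.array([.5514,.1130])
def to(x,y,z,yaw):
    s=arm.get_state(); T=R.from_quat(s["tool_rot"]); 
    G=R.from_matrix(np.array([[np.cos(yaw),np.sin(yaw),0],[np.sin(yaw),-np.cos(yaw),0],[0,0,-1]]))
    print("shift cm",(T.inv().apply(np.array([x,y,z])-s["ee_pos"])*100).round(2),"rot",np.degrees((T.inv()*G).as_rotvec()).round(1),
     "| t",round(s["t"],2),"pos",s["ee_pos"].round(4),"F",s["force"].round(1),"q6",s["joint_positions"][5].round(2))
def polar(r,ang,z,yaw): a=np.radians(ang); to(A[0]+r*np.cos(a),A[1]+r*np.sin(a),z,np.radians(yaw))
if __name__=="__main__": polar(*map(float,sys.argv[1:]))
E
python3 to.py .052 47 .2 47
```

```text
shift cm [-59.77 -60.59   1.88] rot [-1.000e-01  0.000e+00 -1.224e+02] | t 0.1 pos [ 0.1512 -0.5801  0.2177] F [ 0.2  0.3 -0.8] q6 -0.09
```

Emit:
move_arm --targets "-30 -30 0.5 0 0 -60;-30 -30 0.5 0 0 -60;-30 -30 0.5 0 0 -60;-30 -30 0.5 0 0 -60;-30 -30 0.5 0 0 -60;-30 -30 0.5 0 0 -60;-30 -30 0.5 0 0 -60;-30 -30 0.5 0 0 -60;-30 -30 0.5 0 0 -60;-30 -30 0.5 0 0 -60" --jaw -1

```text
t: 0.93
ee_pos: [0.3621, -0.2191, 0.2131]
tool_rot: [0.991, -0.132, -0.0, -0.001]
force: [0.0, -0.7, -0.1]
opening: 0.0307
```

```bash
python3 to.py .052 47 .2 47
```

```text
shift cm [ 11.97 -41.61   1.37] rot [ -0.1  -0.  -62.2] | t 0.93 pos [ 0.3621 -0.2191  0.2131] F [ 0.  -0.7 -0.1] q6 -0.4
```

Emit:
move_arm --targets "12 -41.6 1.4 0 0 -62.2;12 -41.6 1.4 0 0 -62.2;12 -41.6 1.4 0 0 -62.2;12 -41.6 1.4 0 0 -62.2;12 -41.6 1.4 0 0 -62.2;12 -41.6 1.4 0 0 -62.2;12 -41.6 1.4 0 0 -62.2;12 -41.6 1.4 0 0 -62.2;12 -41.6 1.4 0 0 -62.2;12 -41.6 1.4 0 0 -62.2"

```text
t: 1.77
ee_pos: [0.578, 0.1372, 0.1996]
tool_rot: [0.916, 0.402, -0.0, -0.001]
force: [0.1, -0.3, 0.5]
opening: 0.0005
```

```bash
python3 to.py .052 47 .12 47
```

```text
shift cm [ 1.61 -0.27  7.96] rot [-0.1 -0.   0.3] | t 1.77 pos [0.578  0.1372 0.1996] F [ 0.1 -0.3  0.5] q6 -0.68
```

Emit:
move_arm --targets "1.6 -0.3 3.5 0 0 0;1.6 -0.3 6 0 0 0;1.6 -0.3 8 0 0 0;1.6 -0.3 8 0 0 0"

```text
t: 2.1
ee_pos: [0.5826, 0.1511, 0.1131]
tool_rot: [0.916, 0.402, -0.005, -0.002]
force: [0.3, 0.0, -0.7]
opening: 0.0007
```

```bash
python3 - <<'E'
from h import *
s=arm.get_state();print(s["ee_pos"],s["t"])
a=arm.grab_frame("wrist");cv2.imwrite("pics/w1.png",cv2.resize(a,(768,576),interpolation=cv2.INTER_CUBIC))
E
python3 to.py .052 47 .077 47
```

```text
[0.58257568 0.15112178 0.11309676] 2.1
shift cm [0.23 0.23 3.9 ] rot [-0.3  0.3  0.4] | t 2.15 pos [0.5839 0.1509 0.1161] F [-0.4 -0.5  0.2] q6 -0.66
```

View pics/w1.png

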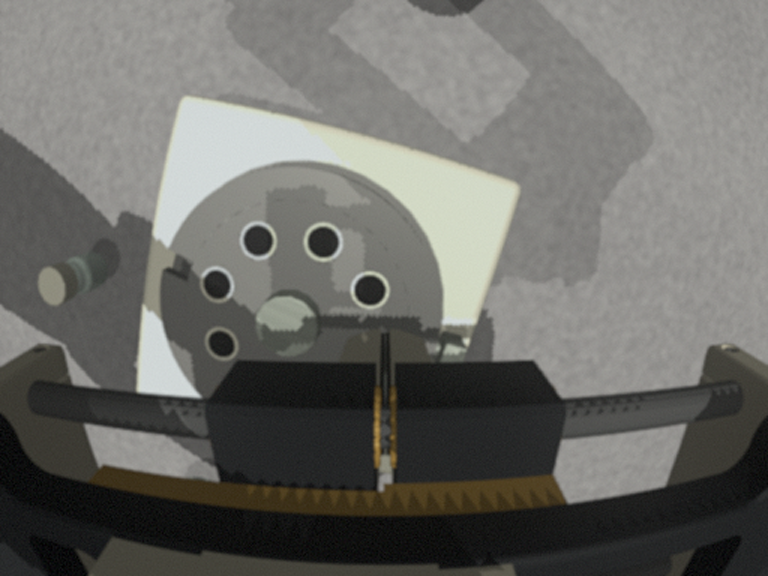

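The wrist view shows the closed fingertips at about (385,345). The hub is left of them at (288,315), the notch is at (180,265) and the finger post is hidden behind the tips. I'll lower next to the post and then push along the arc.

Emit:
move_arm --targets "0.1 0.2 2 0 0 0.4;0.1 0.2 3.9 0 0 0.4;0.1 0.2 3.9 0 0 0.4;0.1 0.2 3.9 0 0 0.4"

```text
t: 2.48
ee_pos: [0.5856, 0.15, 0.0778]
tool_rot: [0.917, 0.398, -0.004, -0.002]
force: [0.0, -1.1, 0.7]
opening: 0.0004
```

```bash
python3 - <<'E'
from h import *
a=arm.grab_frame("scene")[150:300,190:370];cv2.imwrite("pics/s1.png",cv2.resize(a,None,fx=4,fy=4,interpolation=cv2.INTER_CUBIC))
E
python3 to.py .052 47 .077 47; python3 to.py .052 37 .077 37
```

```text
shift cm [ 0.08 -0.04  0.2 ] rot [-0.3  0.2 -0. ] | t 2.53 pos [0.5866 0.1502 0.079 ] F [ 0.5 -0.   0.7] q6 -0.65
shift cm [-0.    0.87  0.2 ] rot [-0.3  0.2 10. ] | t 2.53 pos [0.5866 0.1502 0.079 ] F [ 0.5 -0.   0.7] q6 -0.65
```

View pics/s1.png

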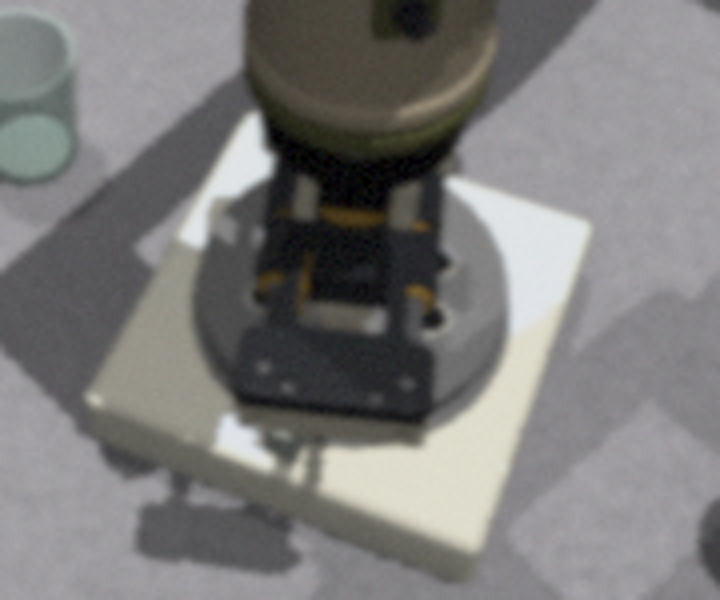

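The gripper hides the contact in the scene view, though the fist stands at the rim by the pin side as planned. Starting the arc push.

Emit:
move_arm --targets "0 0.36 0.1 0 0 4;-0.05 0.72 0.1 0 0 8;-0.11 1.08 0.1 0 0 12;-0.2 1.43 0.1 0 0 16;-0.31 1.78 0.1 0 0 20;-0.45 2.12 0.1 0 0 24;-0.61 2.44 0.1 0 0 28;-0.79 2.76 0.1 0 0 32;-0.99 3.06 0.1 0 0 36;-1.22 3.34 0.1 0 0 40"

```text
t: 3.37
ee_pos: [0.604, 0.1187, 0.0808]
tool_rot: [0.998, 0.059, -0.001, -0.001]
force: [-1.3, 1.5, 0.8]
opening: 0.0006
```

```bash
python3 - <<'E'
from h import *
a=arm.grab_frame("top")[100:260,140:310]
b=arm.grab_frame("wrist")
a=cv2.resize(a,(408,384),interpolation=cv2.INTER_CUBIC)
cv2.imwrite("pics/c2.png",cv2.resize(np.hstack([a,b[:,60:440]]),None,fx=1,fy=1))
E
python3 to.py .052 7 .077 7; python3 to.py .052 -33 .077 -33
```

```text
shift cm [-0.11 -0.13  0.36] rot [-0.1  0.1 -0.2] | t 3.47 pos [0.6042 0.1182 0.0806] F [-0.3  0.1  0.4] q6 -0.01
shift cm [-1.31  3.22  0.36] rot [-0.   0.2 39.8] | t 3.47 pos [0.6042 0.1182 0.0806] F [-0.3  0.1  0.4] q6 -0.01
```

View pics/c2.png

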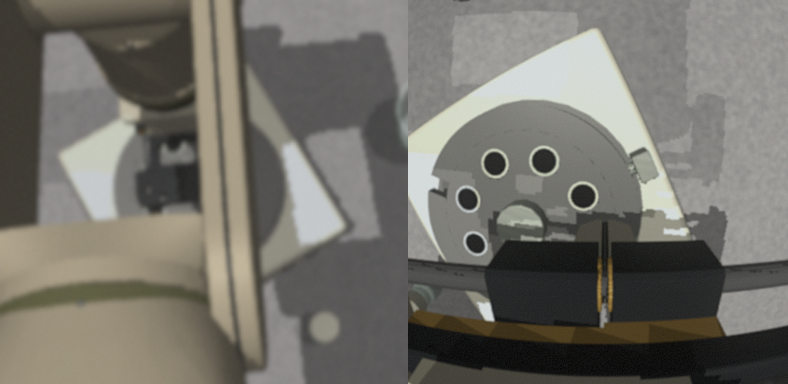

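The wrist view now shows the notch at about native (91,190), the hub at (174,219) and the pin post at (294,164). I'll compute angles from these.

```bash
cat >> h.py <<'E'
W=arm.calibration("wrist")
def wr(u,v,z,s=None):
    "wrist pixel -> world on plane z"
    s=s or arm.get_state(); K=W["K"]; d=np.array([u-K[0,2],v-K[1,2]])/K[0,0]; th=np.hypot(*d)
    ray=np.r_[d/th*np.sin(th),np.cos(th)]; T=R.from_quat(s["tool_rot"]); H=W["hand_eye"]
    o=T.apply(H[:3,3])+s["ee_pos"]; r=T.apply(H[:3,:3]@ray)
    return o+r*(z-o[2])/r[2]
def show(hub,pts):
    A=wr(*hub)
    print("hub",A.round(4))
    for k,p in pts.items():
        d=wr(*p)-A; print(k,"r",np.hypot(*d[:2]).round(4),"ang",np.degrees(np.arctan2(d[1],d[0])).round(1))
E
python3 - <<'E'
from h import *
show((174,219,.081),dict(notch=(91,190,.067),pinpost=(294,160,.067)))
E
```

```text
hub [0.5543 0.1217 0.081 ]
notch r 0.0671 ang 174.3
pinpost r 0.0806 ang 31.6
```

Emit:
move_arm --targets "-0.08 0.3 0.2 0 0 4;-0.13 0.66 0.3 0 0 8;-0.2 1.02 0.3 0 0 12;-0.3 1.37 0.3 0 0 16;-0.42 1.7 0.3 0 0 20;-0.56 2.03 0.3 0 0 24;-0.72 2.35 0.3 0 0 28;-0.9 2.66 0.3 0 0 32;-1.1 2.96 0.3 0 0 36;-1.31 3.22 0.3 0 0 40"

```text
t: 4.3
ee_pos: [0.5964, 0.0848, 0.0798]
tool_rot: [0.958, -0.286, 0.0, -0.001]
force: [0.9, 1.6, 0.3]
opening: 0.0005
```

```bash
python3 to.py .052 -33 .077 -33; python3 to.py .052 -73 .077 -73
```

```text
shift cm [-0.11  0.09  0.28] rot [-0.1 -0.  -0.2] | t 4.3 pos [0.5964 0.0848 0.0798] F [0.9 1.6 0.3] q6 0.63
shift cm [-1.32  3.44  0.28] rot [-0.1  0.  39.8] | t 4.3 pos [0.5964 0.0848 0.0798] F [0.9 1.6 0.3] q6 0.63
```

Emit:
move_arm --targets "-0.06 0.4 0.2 0 0 4;-0.14 0.78 0.3 0 0 8;-0.2 1.15 0.3 0 0 12;-0.3 1.5 0.3 0 0 16;-0.41 1.86 0.3 0 0 20;-0.55 2.2 0.3 0 0 24;-0.71 2.53 0.3 0 0 28;-0.9 2.85 0.3 0 0 32;-1.1 3.15 0.3 0 0 36;-1.32 3.44 0.3 0 0 40"

```text
t: 5.13
ee_pos: [0.568, 0.0631, 0.079]
tool_rot: [0.803, -0.597, 0.002, -0.002]
force: [1.2, -0.9, -1.0]
opening: 0.0004
```

```bash
python3 to.py .052 -73 .077 -73; python3 to.py .052 -105 .077 -105; python3 to.py .052 -113 .077 -113
```

```text
shift cm [-0.05  0.13  0.2 ] rot [-0.3 -0.  -0.2] | t 5.13 pos [0.568  0.0631 0.079 ] F [ 1.2 -0.9 -1. ] q6 1.3
shift cm [-0.83  2.89  0.19] rot [-0.3  0.1 31.8] | t 5.13 pos [0.568  0.0631 0.079 ] F [ 1.2 -0.9 -1. ] q6 1.3
shift cm [-1.26  3.48  0.18] rot [-0.3  0.1 39.8] | t 5.13 pos [0.568  0.0631 0.079 ] F [ 1.2 -0.9 -1. ] q6 1.3
```

Emit:
move_arm --targets "-0.05 0.42 0.2 0 0 4;-0.1 0.82 0.2 0 0 8;-0.16 1.2 0.2 0 0 12;-0.25 1.55 0.2 0 0 16;-0.36 1.9 0.2 0 0 20;-0.5 2.24 0.2 0 0 24;-0.66 2.57 0.2 0 0 28;-0.84 2.89 0.2 0 0 32;-1.04 3.2 0.2 0 0 36;-1.26 3.48 0.2 0 0 40"

```text
t: 5.97
ee_pos: [0.5325, 0.0651, 0.079]
tool_rot: [-0.55, 0.835, -0.002, 0.004]
force: [0.0, -1.6, 0.2]
opening: 0.001
```

```bash
python3 - <<'E'
from h import *
s=arm.get_state()
a=arm.grab_frame("scene")[140:300,190:370]
b=arm.grab_frame("wrist")
cv2.imwrite("pics/c3.png",np.hstack([cv2.resize(a,(400,384)),b[:,60:460]]))
E
python3 to.py .052 -113 .077 -113; python3 to.py .052 -128 .077 -128
```

```text
shift cm [0.06 0.08 0.16] rot [-0.4  0.2 -0.2] | t 6.07 pos [0.532  0.0653 0.0786] F [1.3 0.9 0.2] q6 2.0
shift cm [-0.12  1.42  0.16] rot [-0.3  0.3 14.8] | t 6.07 pos [0.532  0.0653 0.0786] F [1.3 0.9 0.2] q6 2.0
```

View pics/c3.png

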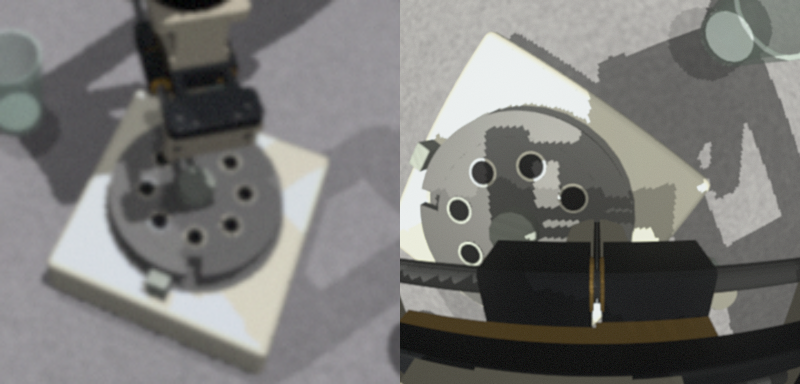

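The notch (scene crop (194,268)) is approaching the pin post (158,279). Computing the remaining angle from both cameras.

```bash
cat >> h.py <<'E'
S=arm.calibration("scene")
def sc(u,v,z):
    d=S["R"].T@np.linalg.solve(S["K"],[u,v,1]); c=-S["R"].T@S["t"]
    return c+d*(z-c[2])/d[2]
E
python3 - <<'E'
from h import *
A=np.array([.5514,.113])
for n,p in dict(notch=sc(277.3,251.6,.067),pin=sc(261.1,256.2,.067),wnotch=wr(90,203,.067),wpin=wr(80,155,.067)).items():
    d=p[:2]-A;print(n,p.round(4),np.hypot(*d).round(4),np.degrees(np.arctan2(d[1],d[0])).round(1))
E
```

```text
notch [0.5946 0.1706 0.067 ] 0.072 53.1
pin [0.6242 0.161  0.067 ] 0.0872 33.4
wnotch [0.5926 0.1676 0.067 ] 0.0684 53.0
wpin [0.6254 0.1577 0.067 ] 0.0865 31.1
```

Emit:
move_arm --targets "0.05 0.35 0.1 0 0 3;0.03 0.62 0.1 0 0 6;0 0.89 0.1 0 0 9;-0.05 1.16 0.1 0 0 12;-0.12 1.43 0.1 0 0 15;-0.19 1.69 0.1 0 0 18;-0.19 1.69 0.1 0 0 18;-0.19 1.69 0.1 0 0 18"

```text
t: 6.73
ee_pos: [0.5179, 0.0738, 0.0784]
tool_rot: [-0.415, 0.91, -0.001, 0.004]
force: [0.2, -0.3, 0.4]
opening: 0.0007
```

```bash
python3 - <<'E'
from h import *
a=arm.grab_frame("scene")[190:290,220:340]
b=arm.grab_frame("wrist")[90:270,60:210]
cv2.imwrite("pics/c4.png",np.hstack([cv2.resize(a,(480,400),interpolation=2),cv2.resize(b,(320,384),interpolation=2)[:400] if 0 else cv2.copyMakeBorder(cv2.resize(b,(300,360),interpolation=2),0,40,0,0,0)]))
E
python3 to.py .052 -131 .077 -131
```

```text
shift cm [0.02 0.03 0.1 ] rot [-0.3  0.4  0. ] | t 6.83 pos [0.5177 0.0737 0.078 ] F [-0.2  0.3  0.8] q6 2.33
```

View pics/c4.png

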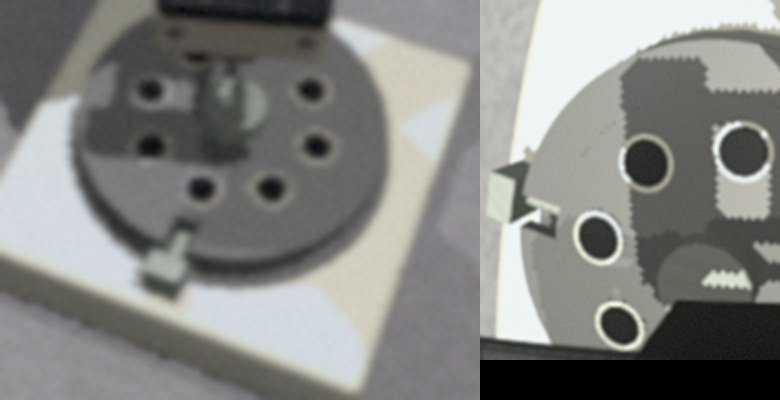

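Emit:
move_arm --targets "0.02 0.15 0.05 0 0 1.2;0.02 0.25 0.05 0 0 2.4;0.02 0.25 0.05 0 0 2.4;0.02 0.25 0.05 0 0 2.4;0.02 0.25 0.05 0 0 2.4"

```text
t: 7.25
ee_pos: [0.5157, 0.0752, 0.0776]
tool_rot: [-0.396, 0.918, -0.001, 0.004]
force: [0.7, -0.1, 0.1]
opening: 0.0003
```

```bash
python3 - <<'E'
from h import *
a=arm.grab_frame("scene")[230:270,245:285]
b=arm.grab_frame("wrist")[150:220,50:120]
cv2.imwrite("pics/c5.png",np.hstack([cv2.resize(a,(400,400),interpolation=2),cv2.resize(b,(400,400),interpolation=2)]))
E
python3 to.py .052 -133 .077 -133
```

```text
shift cm [ 0.01 -0.03  0.05] rot [-0.3  0.4 -0.4] | t 7.35 pos [0.5157 0.0752 0.0775] F [ 0.1  0.9 -0. ] q6 2.37
```

View pics/c5.png

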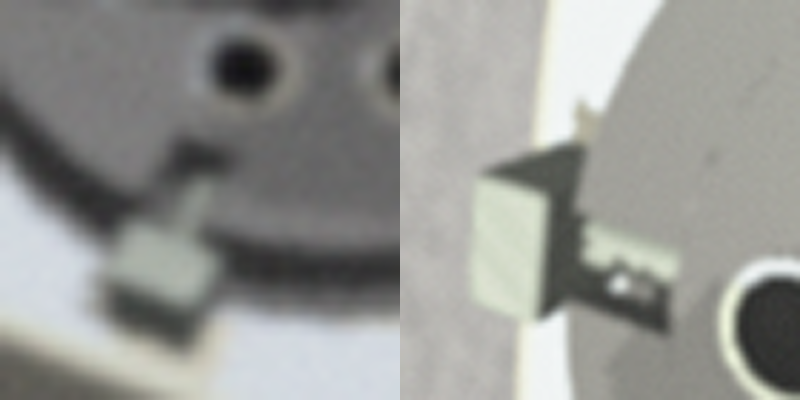

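Wrist crop: the post's top edge midpoints are (472,240) and (544,256), and the notch corners are (583,213), (575,297), (682,257) and (668,332). The line through the post already seems to meet the notch centre. Checking numerically.

```bash
python3 - <<'E'
from h import *
f=lambda x,y,z=.067:wr((x-400+.5)/5.714-.5+50,(y+.5)/5.714-.5+150,z)[:2]
n=np.mean([f(583,213),f(575,297),f(682,257),f(668,332)],0)
ni=(f(682,257)+f(668,332))/2;no=(f(583,213)+f(575,297))/2
p=np.mean([f(475,180),f(548,195),f(540,318),f(470,300)],0)
g=lambda d:(np.degrees(np.arctan2(d[1],d[0])).round(1),np.hypot(*d).round(4))
print("notch dir",g(no-ni),"widths",g(f(583,213)-f(575,297)),g(f(682,257)-f(668,332)))
print("post sides",g(f(475,180)-f(548,195)),g(f(470,300)-f(540,318)),g(f(548,195)-f(540,318)))
for A in((.5514,.113),(.5535,.1125),(.55,.115)): print(A,"notch",g(n-A),"post",g(p-A))
e=f(682,257)*0+p-n;print("lateral offset of notch from pin line (yaw 31.5) mm",1000*np.dot(n-p,[-np.sin(.55),np.cos(.55)]))
E
```

```text
notch dir (np.float64(27.3), np.float64(0.0146)) widths (np.float64(-59.6), np.float64(0.0112)) (np.float64(-64.2), np.float64(0.0102))
post sides (np.float64(36.9), np.float64(0.0119)) (np.float64(35.9), np.float64(0.0116)) (np.float64(-58.1), np.float64(0.0164))
(0.5514, 0.113) notch (np.float64(30.4), np.float64(0.0684)) post (np.float64(31.7), np.float64(0.087))
(0.5535, 0.1125) notch (np.float64(31.6), np.float64(0.0669)) post (np.float64(32.8), np.float64(0.0855))
(0.55, 0.115) notch (np.float64(28.3), np.float64(0.0687)) post (np.float64(30.1), np.float64(0.0871))
lateral offset of notch from pin line (yaw 31.5) mm -1.7249993604064942
```

Offset is at most about 1.5 mm, within the pin's lead-in. Backing off, lifting and moving over the hub.

Emit:
move_arm --targets "0 -0.8 0 0 0 0;0 -1.5 0 0 0 0;0 -1.5 -2 0 0 0;0 -1.5 -4 0 0 0;-2 -1 -4 0 0 0;-5.2 0 -4 0 0 0;-5.2 0 -4 0 0 0;-5.2 0 -4 0 0 0;-5.2 0 -4 0 0 0"

```text
t: 8.1
ee_pos: [0.5511, 0.1125, 0.1174]
tool_rot: [-0.396, 0.918, -0.001, 0.004]
force: [0.5, -0.9, 0.1]
opening: 0.0004
```

```bash
python3 to.py 0 0 .083 -133;
```

```text
shift cm [-0.04  0.02  3.44] rot [-0.3  0.3 -0.3] | t 8.1 pos [0.5511 0.1125 0.1174] F [ 0.5 -0.9  0.1] q6 2.44
```

Emit:
move_arm --targets "0 0 1.5 0 0 0;0 0 2.8 0 0 0;0 0 3.3 0 0 0;0 0 3.5 0 0 0;0 0 3.7 0 0 0;0 0 3.9 0 0 0;0 0 4.1 0 0 0;0 0 4.2 0 0 0;0 0 4.2 0 0 0"

```text
t: 8.85
ee_pos: [0.5516, 0.1125, 0.0756]
tool_rot: [-0.396, 0.918, -0.001, 0.004]
force: [-0.6, -0.6, 1.6]
opening: 0.0004
```

Emit:
move_arm --targets "0 0 0.15 0 0 0;0 0 0.3 0 0 0;0 0 0.45 0 0 0;0 0 0.55 0 0 0;0 0 0.65 0 0 0;0 0 0.7 0 0 0;0 0 0.7 0 0 0"

```text
t: 9.43
ee_pos: [0.5521, 0.1126, 0.0701]
tool_rot: [-0.396, 0.918, -0.001, 0.004]
force: [-5.9, -0.6, 14.1]
opening: 0.0003
```

Emit:
move_arm --targets "0 0 0.1 0 0 0;0 0 0.15 0 0 0;0 0 0.15 0 0 0"

```text
t: 9.68
ee_pos: [0.5522, 0.1126, 0.0701]
tool_rot: [-0.396, 0.918, -0.001, 0.004]
force: [-7.7, -2.0, 16.5]
opening: 0.0005
```

Emit:
move_arm --targets "0 0 -1 0 0 0;0 0 -3 0 0 0;0 0 -6 0 0 0;0 0 -9 0 0 0;-5 -12 -14 0 0 0;-10 -20 -14 0 0 0;-12 -24 -14 0 0 0;-12 -24 -14 0 0 0;-12 -24 -14 0 0 0;-12 -24 -14 0 0 0"

```text
t: 10.52
ee_pos: [0.7842, 0.0418, 0.2083]
tool_rot: [-0.396, 0.918, -0.001, 0.004]
force: [1.0, 0.4, 1.0]
opening: 0.0003
```

```bash
python3 - <<'E'
from h import *
s=arm.get_state();print(s["ee_pos"],s["force"],s["t"])
a=arm.grab_frame("scene")[140:300,160:360]
b=arm.grab_frame("top")[115:245,155:295]
cv2.imwrite("pics/c6.png",np.hstack([cv2.resize(a,(400,320),interpolation=2),cv2.resize(b,(345,320),interpolation=2)]))
E
```

```text
[0.78415579 0.04184693 0.20825734] [1.01628015 0.41228919 0.97451204] 10.5167
```

View pics/c6.png

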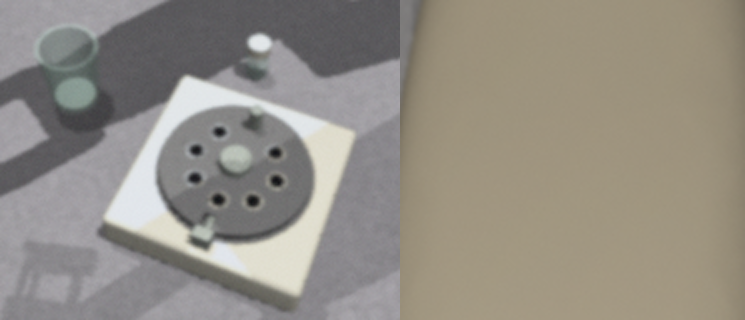

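The scene view shows the pin bar lying in the notch at (207,225) and the disc now low on the deck. The beaker and vial are standing, the hand is clear, and the stop came at 70.1 mm. Handing in.

```bash
python3 -c "
from plant import arm
print(arm.close_job())"
```

```text
the job is handed in; nothing more can be done
None
```

I turned the turntable about 170° clockwise by pushing its finger post with the closed fingertips. I then backed off, pressed the hub cap straight down until it stopped, moved the hand well clear and handed the job in at about 10.5 s.

- **Seating:** the press stopped firmly at a hub height of 70.1 mm (70 mm is fully home). The force rose from about 2 N to 16 N there, with no further travel.
- **Alignment:** before pressing, the wrist camera put the notch about 1.5 mm past the pin, within the pin's 3 mm lead-in. The estimates disagreed by a degree or two. The last scene picture shows the pin in the notch and the disc low.
- **Other items:** the same picture shows the beaker and vial standing in place. The bottle was outside that crop and I did not look at it again. I planned the path to stay clear of it, and the last force reading, about 1.5 N, was sensor noise.
- **Failed check:** the final top view was blocked by the arm, so it confirmed nothing.

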